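# Set up the spindle jig for a gluing session

## Task

Get the spindle jig ready for gluing. Lay the long wooden rod (not the short offcut) in the jig's two V rests and slide the tailstock up until the rod is seated firmly in both cup centres; then hang the caddy of glue sticks by the middle of its handle on the hook of the stand, so that it hangs free, still and about level, without tipping it on the way. Do it in that order and leave the other things on the table where they are.

Things in the scene. Friction and masses are not known exactly. Their poses are not given: they have to be found in the camera images.
- rod_center (a point): Centre of the loose pale wooden rod: a plain round rod, diameter 22 mm, length 180 mm, about 50 g, lying on the table; the rod's length runs along this point's x axis. (A second, bystanding rod, the offcut, is equally thick but only 90 mm long.)
- rod: The same rod. Its origin lies on its surface, 11 mm off the axis at mid-length; its x axis runs along the rod.
- jig: The fixed plywood and wood jig; origin under rest_mid on the table, same axes. Its base board, 18 mm thick, is 110 mm wide and runs from 205 mm to -y to 165 mm to +y. The headstock block behind head_cup is 50 mm wide and 106 mm high.
- head_cup (a point): Mouth centre of the headstock's fixed aluminium cup, 75 mm above the table, opening to -y of the jig, 98 mm from rest_mid; a rod laid with its centre at rest_mid clears it by 8 mm. The cup is conical: outside 39 mm, inside 32 mm at the mouth, narrowing to about 20 mm, 14 mm deep; a rod's end goes in about 11 mm.
- tail_cup (a point): Mouth centre of the tailstock's cup, same shape as head_cup, opening to +y of the jig, 75 mm above the table. With the joint at 0 it is 132 mm to -y of rest_mid.
- rest_mid (a point): Point on the fixed jig midway between its two V rests, 74 mm above the table: the axis centre of a rod lying in them. y runs along the jig from the sliding tailstock (-y) to the fixed headstock (+y), x across it, away from the robot, z up. The rests are wooden blocks 12 mm thick, centred 45 mm to either side, with 90 degree Vs about 45 mm wide that rise about 6 mm above the rod's axis.
- clamp_mid (a point): Point on the fixed jig where the rod's centre lies once the rod is seated in both cups: 19.5 mm to +y of rest_mid and 1 mm higher, 75 mm above the table. Same axes as rest_mid.
- tail_block (a point): Point in the tailstock's wooden block, 20 mm below its top and 85 mm above the table: the place to grip it. The block is 44 mm wide (x, across the jig), 40 mm long (y, along it), its top 105 mm above the table. Its cup sticks out 18 mm from the +y face. Same axes as rest_mid; it moves with the joint.
- tailstock (a joint): Travel of the tailstock towards the headstock (+y of the jig), m: 0 fully back, end stop 0.085. It slides against about 4 N of friction and stays where left. It takes the rod's near end and pushes the rod along the rests into the headstock cup; with the rod seated in both cups it reads about 0.073.
- caddy_bar (a point): Centre of the handle bar of the loose glue-stick caddy (about 250 g). The bar is dark wood, straight, 12 mm square, 120 mm long along this point's y axis, its centre 159 mm above the caddy's underside (z up), carried by two flat straps at its ends. Between bar and box the handle is open from front to back (x).
- caddy: The same caddy; origin at the centre of its underside, axes as caddy_bar. Open aluminium box, 70 mm (x) by 120 mm (y), 88 mm high; the white glue sticks in it are part of it and reach 96 mm above its underside.
- hook_seat (a point): Lowest point of the hook's upper side, 200 mm above the table: where the handle should hang. The hook is a flat steel strap, 20 mm wide (y), 5 mm thick; from the post, 75 mm to +x, it runs gently down to this point and then turns up to -x: its tip is 20 mm to -x and its top about 24 mm above this point. x points from the open tip to the post, z up.
- stand: The fixed steel hook stand; origin at the centre of the foot's underside, axes as hook_seat. The foot is a plate of 160 by 110 mm, 12 mm thick; the post is 14 mm thick, its top about 215 mm above the table.
- offcut: Bystander: short rod, 22 mm thick, 90 mm long, lying on the table between the starting places of rod and caddy.
- gluegun: Bystander: green hot-glue gun lying on its side, 130 by 110 mm, 34 mm high.
- tape: Bystander: roll of amber tape lying flat, 90 mm across, 24 mm high.
- glue: Bystander: upright white glue bottle, 56 mm thick, 110 mm high.
- stickcup: Bystander: terracotta cup of craft sticks, 72 mm across, about 145 mm high.
Things that resemble listed ones, but are neither listed nor needed, are in the scene too. Leave any turquoise look-alike of the rod alone.

How it is judged:
By the outcome, as a careful person would: the job done as asked, in the order asked, and still so for the second after the job is handed in, with the robot touching nothing.
It also fails if it takes over 72 s, if anything falls off the work surface, if the arm or the gripper's body presses on something with over 40 N, if the wrist force passes 120 N, or if a joint passes its speed limit or range.

## Robot

A 7-joint arm with a two-finger parallel gripper is mounted at the origin on the work surface. World frame = base frame: x ahead of the robot, y to its left, z up, the work surface at z = 0. Lengths are in m, angles in rad, forces in N, time in s.
With the tool pointing down it reaches from about 0.425 to 1.025 m from the base axis. Payload 9.4 kg.
Tool frame: the origin (TCP) lies midway between the tips of the shut fingers; the grasp point (between the pads) lies 19 mm behind it; z points along the fingers, y is the line along which they close (so a half turn about z gives the same grasp; the last joint's range is limited). The gripper opens to 85 mm and grips with 20 to 120 N. Pads are 22 mm wide; open, the fingers measure 114 mm over their backs; the gripper's body (76 mm by 85 mm) begins 54 mm behind the grasp point. The pads swing forward as they close: fully open they stand 13 mm farther back than shut.
Start: joints at [1.04, 0.599, -0.003, 1.599, 0.002, 0.943, -0.08], TCP at [0.318, -0.652, 0.231] pointing down, gripper open.
Joint ranges: [-2.57, 2.57], [-0.35, 1.97], [-1.29, 1.29], [0.11, 2.56], [-1.05, 4.19], [0.11, 1.86], [-2.63, 2.63]. Speed limits (rad/s): [2.22, 2.22, 3.01, 3.01, 3.14, 3.14, 3.14].

## Interface

Orientations are given as a rotation vector (axis times angle).
In Python, from cell import ctrl gives the robot as it stands.
- The arm moves only by the tool drive_tool, never from a script. Its argument "rows" is one flat list of numbers, 5 for each row, row after row: the opening, from 0 (shut) to 1 (fully open), then the shift along the tool's x, y, z normalised to -1 to 1, where 1 is 2 cm, then the turn about the tool's z normalised to -1 to 1, where 1 is 4 degrees. A call has 1 to 20 rows; each row shifts and turns the commanded pose from where the row before left it, along the tool's axes as they then stand; what a row does not reach is not made up. A row lasts 1/12 s, in which the tool goes at most 41.7 mm and 7.16 degrees, less where a joint would pass 70% of its speed; a pose out of reach is approached as far as the arm can. A call with a number of a shift or a turn outside -1 to 1 is refused whole. A call with a gripper value outside its range is refused whole. The fingers move at their own pace and stop on an object; "newtons" is the grip in N (left out, the last holds). Time passes only in rows, so rows that do not move let the fingers close. It gives the time, the measured TCP pose, the force, the opening and the grip force at its end, in the units of the state.
- ctrl.sense(): the state, without advancing time (a new reading comes with each control period).
- ctrl.camera(name): name is "scene" or "top"; returns a dict with "color" (420x560x3 uint8, red, green, blue), "camera_matrix" (3x3 intrinsics, pixels), "rvec" (rotation vector, rad) and "tvec" (3), from world to camera coordinates, as OpenCV has them. Camera axes: x right, y down, z forward; pixel columns grow to the right and rows downward; lengths in m; the calibration is good to about 2 mm. A picture is of the moment at which its call begins. There is no depth.
- ctrl.finish_job(): hands the job in; it is judged then, once.
Trained networks look in a picture, given as the dict that the camera call returned (one of the last four; its "shot" number tells which), for a name from the list of things; names that differ only in an ending like _2 or _b are one class to them, and where a whole thing is asked for, a point or a joint stands for the part that bears it (a point fixed in the world has none). Each returns a list of dicts, best first, with "p" (0 to 1); they miss things now and then, are a little off and sometimes report something else, mostly with a low value. They report only what shows in the picture. A call takes as long as a camera call. They do not tell look-alikes from the thing itself.
- ctrl.look_for(picture, label): "xyz" ([x, y, z] in m, in world coordinates, good to about 4 mm: the middle of the surface that is visible of it).
- ctrl.regions_of(picture, label): "pixels" (420x560 bool, what is visible of it).
- ctrl.landmark_of(picture, label): "xyz" ([x, y, z] in m, in world coordinates, good to about 4 mm: a listed point, or the origin of a listed thing).
The state is a dict: "clock": time; "qpos": joint angles; "qvel": joint speeds; "joint_torque": joint torques, N m; "tcp_pos": TCP position; "eef_rot": TCP orientation; "force": force on the tool from outside, world axes, zero at the start; "ft_torque": the same for the moment, N m; "finger_gap": opening from 0.0 (shut) to 1.0 (fully open); "gripper_force": force on a finger pad.
Only numpy, scipy, OpenCV 4.12 (cv2) and the standard library are available. Lean on these libraries where they do the work, as an engineer would, in place of code of your own. Each camera call takes 0.05 s, during which the arm holds its last target. There are 200 camera calls.

## Working session

There is one attempt and no reset: what is moved stays moved. The work goes in short steps, Python scripts to look and compute and a tool call to move; the robot and the scene stay as the last step left them, time stands still between calls to the robot, and variables do not carry over. Pictures are saved under pics/ and viewed, at most 10 in all, crops included, and the job is handed in when it is done.

Besides the shell and the picture viewer there is one more tool, called after "Request:" as name(argument=value, ...), one argument or row to a line, values as JSON. drive_tool: Moves the arm, as the interface text tells. Scaled input: -1 to 1 covers 2 cm each way for a shift and 4 degrees each way for a turn. Its arguments: {"type":"object","properties":{"rows":{"type":"array","items":{"type":"number"}},"newtons":{"type":"number"}},"required":["rows"]}

```bash
mkdir -p pics; ls; cat > h.py <<'E'
import numpy as np, cv2
from cell import ctrl
def P(c):
    R=cv2.Rodrigues(np.array(c["rvec"],float))[0]; return R,np.array(c["tvec"],float).ravel(),np.array(c["camera_matrix"],float)
def proj(c,X):
    R,t,K=P(c); p=K@(R@np.array(X,float)+t); return p[:2]/p[2]
def ray(c,uv,z):
    R,t,K=P(c); d=R.T@np.linalg.inv(K)@np.array([uv[0],uv[1],1.]); o=-R.T@t; return o+d*(z-o[2])/d[2]
def tri(c1,u1,c2,u2):
    A=[]
    for c,u in((c1,u1),(c2,u2)):
        R,t,K=P(c); M=K@np.c_[R,t]; A+= [u[0]*M[2]-M[0],u[1]*M[2]-M[1]]
    X=np.linalg.svd(np.array(A))[2][-1]; return X[:3]/X[3]
def save(c,n): cv2.imwrite("pics/"+n,c["color"][:,:,::-1])
E
python3 - <<'E'
from h import *
np.set_printoptions(precision=4,suppress=True)
a=ctrl.camera("scene");b=ctrl.camera("top");save(a,"s0.png");save(b,"t0.png")
s=ctrl.sense();print(s["tcp_pos"],s["eef_rot"],s["finger_gap"],s["clock"])
for n in "rod_center rod jig head_cup tail_cup rest_mid clamp_mid tail_block caddy_bar caddy hook_seat stand offcut".split():
    for c,k in((a,"s"),(b,"t")):
        print(n,k,[(round(d["p"],2),np.round(d["xyz"],3), np.round(proj(c,d["xyz"]))) for d in ctrl.landmark_of(c,n)[:3]],[list(d.keys()) for d in ctrl.landmark_of(c,n)[:1]])
E
```

```text
pics
[ 0.3176 -0.6513  0.2305] [-3.0598 -0.7065  0.0008] 0.999748151987161 0.1
rod_center s [(0.87, array([0.444, 0.103, 0.01 ]), array([328., 236.])), (0.65, array([ 0.236, -0.277,  0.01 ]), array([275., 135.])), (0.26, array([0.41 , 0.391, 0.001]), array([421., 289.]))] [['xyz', 'p']]
rod_center t [(0.96, array([0.446, 0.104, 0.014]), array([228., 236.])), (0.71, array([ 0.234, -0.28 ,  0.01 ]), array([377., 318.]))] [['xyz', 'p']]
rod s [(0.68, array([ 0.445,  0.101, -0.001]), array([327., 238.])), (0.61, array([ 0.236, -0.278,  0.   ]), array([275., 137.]))] [['xyz', 'p']]
rod t [(0.98, array([ 0.236, -0.278,  0.   ]), array([376., 317.])), (0.87, array([0.44 , 0.103, 0.003]), array([228., 239.]))] [['xyz', 'p']]
jig s [(0.67, array([ 0.633, -0.042,  0.001]), array([247., 253.]))] [['xyz', 'p']]
jig t [(0.89, array([ 0.628, -0.042,  0.002]), array([283., 169.]))] [['xyz', 'p']]
head_cup s [(0.6, array([0.623, 0.048, 0.074]), array([274., 257.]))] [['xyz', 'p']]
head_cup t [(0.75, array([0.627, 0.049, 0.073]), array([248., 163.])), (0.5, array([0.445, 0.102, 0.002]), array([229., 
[... 1134 characters left out ...]
), array([250., 179.]))] [['xyz', 'p']]
caddy t [(0.69, array([ 0.429, -0.216, -0.004]), array([350., 243.]))] [['xyz', 'p']]
hook_seat s [(0.67, array([0.582, 0.309, 0.204]), array([376., 286.]))] [['xyz', 'p']]
hook_seat t [(0.88, array([0.584, 0.31 , 0.199]), array([132., 168.]))] [['xyz', 'p']]
stand s [(0.56, array([0.609, 0.31 , 0.002]), array([355., 326.]))] [['xyz', 'p']]
stand t [(0.71, array([0.61 , 0.309, 0.   ]), array([153., 176.]))] [['xyz', 'p']]
offcut s [(0.72, array([ 0.457, -0.034, -0.   ]), array([289., 215.]))] [['xyz', 'p']]
offcut t [(0.62, array([ 0.45 , -0.035, -0.   ]), array([281., 235.])), (0.5, array([ 0.405,  0.385, -0.004]), array([121., 252.]))] [['xyz', 'p']]
```

View pics/s0.png

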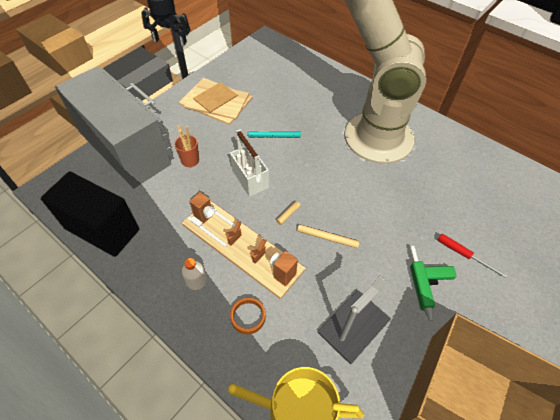

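View pics/t0.png

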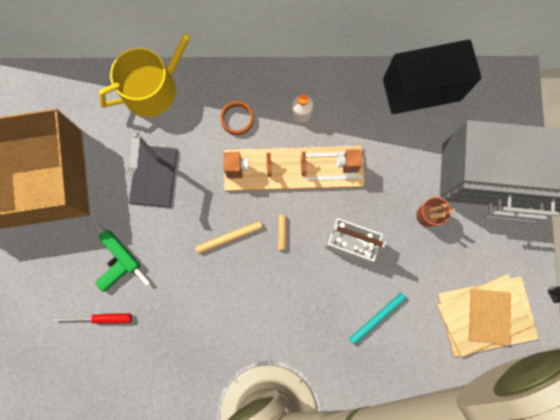

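```bash
python3 - <<'E'
from h import *
np.set_printoptions(precision=4,suppress=True)
a=ctrl.camera("scene");b=ctrl.camera("top")
# axes of things: masks -> minAreaRect in top, back-projected to a height
for n,z in (("rod",.011),("offcut",.011),("caddy_bar",.165),("hook_seat",.2),("stand",.012),("caddy",.09),("tail_block",.105),("jig",.018)):
    for c,k in((a,"s"),(b,"t")):
        for d in ctrl.regions_of(c,n)[:2]:
            ys,xs=np.nonzero(d["pixels"])
            W=np.array([ray(c,(x,y),z)[:2] for x,y in zip(xs,ys)],np.float32)
            r=cv2.minAreaRect(W); m,_,V=np.linalg.svd(W-W.mean(0),full_matrices=False)
            print(n,k,round(d["p"],2),len(xs),"mean px",xs.mean().round(),ys.mean().round(),"rect",np.round(r[0],3),np.round(r[1],3),round(r[2],1),"pca deg",round(float(np.degrees(np.arctan2(V[0,1],V[0,0]))),1))
E
```

```text
rod s 0.62 393 mean px 327.0 236.0 rect [0.444 0.099] [0.026 0.175] 23.3 pca deg 112.0
rod t 0.77 650 mean px 229.0 236.0 rect [0.445 0.103] [0.027 0.183] 22.1 pca deg 112.1
rod t 0.57 660 mean px 377.0 318.0 rect [ 0.236 -0.28 ] [0.025 0.182] 40.6 pca deg 130.7
offcut s 0.73 199 mean px 288.0 212.0 rect [ 0.455 -0.038] [0.099 0.021] 0.2 pca deg 0.5
offcut s 0.18 456 mean px 328.0 236.0 rect [0.444 0.1  ] [0.026 0.18 ] 21.5 pca deg 112.0
offcut t 0.6 344 mean px 282.0 232.0 rect [ 0.457 -0.037] [0.024 0.095] 89.7 pca deg 179.6
caddy_bar s 0.71 1433 mean px 248.0 167.0 rect [ 0.483 -0.181] [0.235 0.087] 68.1 pca deg 57.0
caddy_bar t 0.93 1656 mean px 354.0 240.0 rect [ 0.415 -0.208] [0.128 0.077] 69.5 pca deg -107.4
caddy_bar t 0.43 5784 mean px 293.0 168.0 rect [ 0.592 -0.064] [0.103 0.332] 1.5 pca deg 91.6
hook_seat s 0.76 2922 mean px 355.0 323.0 rect [0.653 0.322] [0.09  0.195] 84.8 pca deg 0.6
stand s 0.81 2977 mean px 355.0 323.0 rect [0.575 0.31 ] [0.11  0.239] 84.9 pca deg 1.7
stand s 0.2 569 mean px 193.0 274.0 rect [ 0.778 -0.109] [0.099 0.057] 66.8 pca deg 65.8
stand t 0.7 
[... 381 characters left out ...]
40.0 rect [ 0.424 -0.217] [0.135 0.081] 70.0 pca deg -107.3
tail_block s 0.83 565 mean px 201.0 209.0 rect [ 0.655 -0.195] [0.087 0.081] 3.6 pca deg 49.8
tail_block s 0.29 5014 mean px 242.0 246.0 rect [ 0.662 -0.047] [0.113 0.38 ] 2.2 pca deg 90.5
tail_block t 0.66 480 mean px 236.0 117.0 rect [0.737 0.078] [0.087 0.081] 0.3 pca deg -173.5
tail_block t 0.56 562 mean px 350.0 163.0 rect [ 0.616 -0.205] [0.06  0.074] 88.9 pca deg 176.5
jig s 0.66 527 mean px 247.0 316.0 rect [0.77  0.084] [0.095 0.087] 41.3 pca deg 62.0
jig s 0.62 5003 mean px 243.0 246.0 rect [ 0.632 -0.085] [0.125 0.413] 2.7 pca deg 90.5
jig t 0.97 5772 mean px 293.0 168.0 rect [ 0.626 -0.066] [0.115 0.373] 1.7 pca deg 91.7
```

The scene view shows the pale rod at px (328,236), the offcut at (289,212), the caddy at (250,165), the jig at (243,246) and the stand at (355,320). The top view has the same things at (229,237), (282,232), (355,240), (293,168) and (150,173). The turquoise look-alike is at (377,318) and stays untouched.

I'll turn and start the approach, and take closer crops for the stand and jig yaw.

Request:
drive_tool(
  rows=[1,0,0,0,-1,1,0,0,0,-1,1,0,0,0,-1,1,0,0,0,-1,1,0,0,0,-1,1,0,0,0,-1,1,0,0,0,-1,1,0,0,0,-1,1,0,0,0,-1,1,0,0,0,-1,1,0,0,0,-1,1,0,0,0,-1,1,0,0,0,-1,1,0,0,0,-1,1,0,0,0,-1,1,0,0,0,-1],
  newtons=40,
)

```text
clock: 4.93
tcp_pos: [0.3177, -0.6517, 0.2313]
eef_rot: [-2.218, -2.225, 0.0]
force: [-0.6, -0.3, 0.4]
finger_gap: 1.001
gripper_force: 0.0
```

```bash
python3 - <<'E'
from h import *
a=cv2.imread("pics/t0.png");b=cv2.imread("pics/s0.png")
A=cv2.resize(a[120:220,110:210],(400,400),interpolation=3)
B=cv2.resize(b[265:365,310:410],(400,400),interpolation=3)
C=cv2.resize(a[140:195,215:370],(800,200),interpolation=3)
cv2.imwrite("pics/c1.png",np.vstack([np.hstack([A,B]),C]))
s=ctrl.sense();print(s["tcp_pos"],s["eef_rot"],s["clock"],s["qpos"])
E
```

```text
[ 0.31773463 -0.65167989  0.23126411] [-2.21768469e+00 -2.22511492e+00  2.34780757e-04] 4.9333 [ 1.22616409  0.61644347 -0.30860786  1.58548726  0.21424431  0.97313054
  0.85319653]
```

View pics/c1.png

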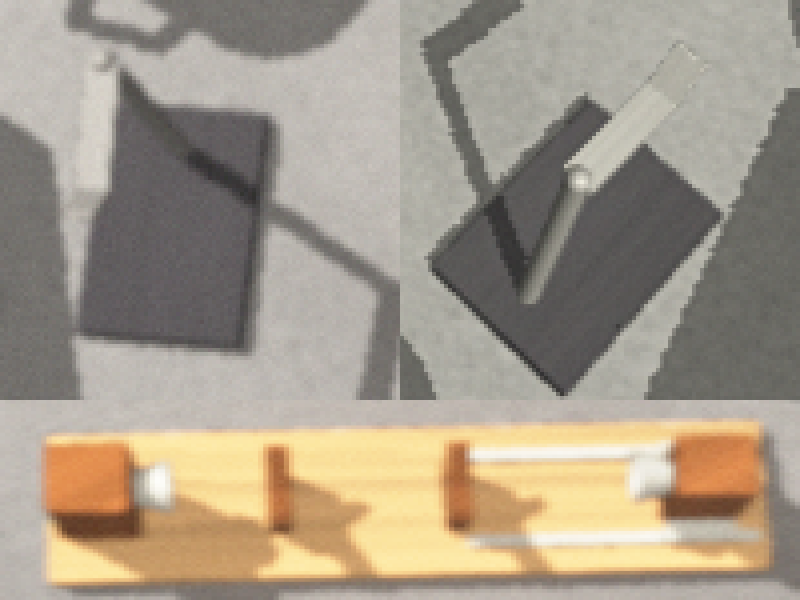

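The crops show the foot edges at about -6° stand yaw, with the hook's open tip toward the robot. The jig board edges give a jig yaw of about +1.6°. Next I'll move over the rod.

Request:
drive_tool(
  rows=[1,1,0.8,0,0,1,1,0.8,0,0,1,1,0.8,0,0,1,1,0.8,0,0,1,1,0.8,0,0,1,1,0.8,0,0,1,1,0.8,0,0,1,1,0.8,0,0,1,1,0,0,0,1,1,0,0,0,1,1,0,0,0,1,1,0,0,0,1,1,0,0,0,1,1,0,0,0,1,1,0,0,0,1,1,0,0,0,1,1,0,0,0,1,1,0,0,0,1,1,0,0,0,1,1,0,0,0],
)

```text
clock: 6.6
tcp_pos: [0.4458, -0.2508, 0.2315]
eef_rot: [2.221, 2.221, 0.0]
force: [0.8, 0.8, 0.1]
finger_gap: 1.002
gripper_force: 0.0
```

Request:
drive_tool(
  rows=[1,1,0,0,0,1,1,0,0,0,1,1,0,0,0,1,1,0,0,0,1,1,0,0,0,1,1,0,0,0,1,1,0,0,0,1,1,0,0,0,1,1,0,0,0,1,1,0,0.5,0,1,1,0,1,0,1,1,0,1,0,1,1,0,1,0,1,1,0,1,0,1,1,0,1,0,1,1,0,1,0,1,1,0,1,0,1,0.7,0,0,0,1,0,0,0,-1,1,0,0,0,-1],
)

```text
clock: 8.27
tcp_pos: [0.4458, 0.104, 0.0808]
eef_rot: [-2.054, -2.377, 0.0]
force: [-0.2, -0.6, 0.1]
finger_gap: 1.0
gripper_force: 0.0
```

Request:
drive_tool(
  rows=[1,0,0,0,-1,1,0,0,0,-1,1,0,0,0,-1,1,0,0,0,-0.5,1,0,0,0,0,1,0,0,0,0],
)

```text
clock: 8.77
tcp_pos: [0.446, 0.1023, 0.0813]
eef_rot: [1.759, 2.603, 0.0]
force: [0.4, -0.1, -0.8]
finger_gap: 1.0
gripper_force: 0.0
```

```bash
python3 - <<'E'
from h import *
s=ctrl.sense();print(s["tcp_pos"],s["clock"],s["qpos"])
b=ctrl.camera("top");save(b,"t1.png")
print(ctrl.landmark_of(b,"rod_center")[:2])
for d in ctrl.regions_of(b,"rod")[:2]:
    ys,xs=np.nonzero(d["pixels"]);print(d["p"],xs.mean(),ys.mean(),len(xs))
print(proj(b,s["tcp_pos"]))
E
```

```text
[0.44597913 0.10231833 0.08132102] 8.7667 [-0.1220043   0.56387181 -0.31957771  2.31237509  0.53957992  0.33282799
 -0.52784766]
[{'xyz': [0.2347, -0.2821, 0.0073], 'p': 0.61}]
0.61 377.9123376623377 317.2775974025974 616
[225.73557684 232.85954974]
```

Request:
drive_tool(
  rows=[1,0,0,0.8,0,1,0,0,0.8,0,1,0,0,0.8,0,1,0,0,0.8,0,1,0,0,0.65,0,1,0,0,0,0,0.1,0,0,0,0,0.1,0,0,0,0,0,0,0,0,0,0,0,0,0,0,0,0,0,0,0,0,0,0,0,0,0,0,0,0,0],
  newtons=50,
)

```text
clock: 10.0
tcp_pos: [0.4462, 0.1024, 0.0051]
eef_rot: [1.757, 2.604, 0.002]
force: [-0.5, 0.0, 7.5]
finger_gap: 0.233
gripper_force: 48.6
```

Request:
drive_tool(
  rows=[0,0,0,-0.3,0,0,0,0,-0.8,0,0,0,0,-1,0,0,0,0,-1,0,0,0,0,-1,0,0,0,0,-1,1,0,0,0,-1,1,0,0,0,-0.5,1,0,0,0,0,1,0,0,0,0,1,0,0,0,0,0.1],
)

```text
clock: 10.92
tcp_pos: [0.4457, 0.1021, 0.1371]
eef_rot: [2.194, 2.248, 0.001]
force: [0.7, 0.3, -0.2]
finger_gap: 0.231
gripper_force: 49.2
```

Request:
drive_tool(
  rows=[0,-0.7,0.8,0,0,0,-0.7,0.8,0,0,0,-0.7,0.8,0,0,0,-0.7,0.8,0,0,0,-0.7,0.8,0,0,0,-0.7,0.8,0,0,0,-0.7,0.8,0,0,0,-0.7,0.8,0,0,0,-0.7,0.8,0,0,0,-0.7,0.8,0,0,0,-0.7,0.84,0,0,0,0,0,0,0,0,0,0,0,0],
)

```text
clock: 12.0
tcp_pos: [0.6268, -0.0476, 0.1359]
eef_rot: [-2.19, -2.251, 0.001]
force: [0.4, -0.2, -0.9]
finger_gap: 0.236
gripper_force: 49.2
```

```bash
python3 - <<'E'
from h import *
s=ctrl.sense();print(s["tcp_pos"],s["eef_rot"],s["clock"])
a=ctrl.camera("scene");b=ctrl.camera("top")
for c,k in((a,"s"),(b,"t")):
    print(k,[(d["p"],d["xyz"]) for d in ctrl.landmark_of(c,"rod_center")[:2]],[(d["p"],d["xyz"]) for d in ctrl.landmark_of(c,"rest_mid")[:1]])
    for d in ctrl.regions_of(c,"rod")[:2]:
        ys,xs=np.nonzero(d["pixels"]);z=s["tcp_pos"][2]+.0065
        W=np.array([ray(c,(x,y),z)[:2] for x,y in zip(xs,ys)],np.float32);V=np.linalg.svd(W-W.mean(0),full_matrices=False)[2][0]
        print(d["p"],len(xs),cv2.minAreaRect(W),np.degrees(np.arctan2(V[1],V[0])))
A=cv2.resize(a["color"][170:310,160:340,::-1],(720,560),interpolation=3);cv2.imwrite("pics/c2.png",A)
E
```

```text
[ 0.62684721 -0.04759584  0.13591172] [-2.19003617e+00 -2.25135051e+00  7.01668288e-04] 12.0
s [(0.59, [0.2362, -0.277, 0.0147]), (0.55, [0.6263, -0.0456, 0.1378])] [(0.79, [0.6268, -0.0456, 0.0785])]
0.88 352 ((0.6275044679641724, -0.04998701810836792), (0.022611187770962715, 0.18455426394939423), 1.1291545629501343) 91.326454
0.55 213 ((0.31514397263526917, -0.17981451749801636), (0.02087545022368431, 0.10627496987581253), 40.66043472290039) 130.53679
t [(0.64, [0.2337, -0.2798, 0.0084]), (0.53, [0.6248, -0.0446, 0.1422])] [(0.89, [0.6269, -0.0412, 0.0752])]
0.8 242 ((0.261319100856781, -0.2813163995742798), (0.021808527410030365, 0.07781819999217987), 39.04269027709961) 132.48735
0.74 244 ((0.6252174973487854, 0.006051413714885712), (0.02212933823466301, 0.07313592731952667), 3.739846706390381) 92.15089
```

View pics/c2.png

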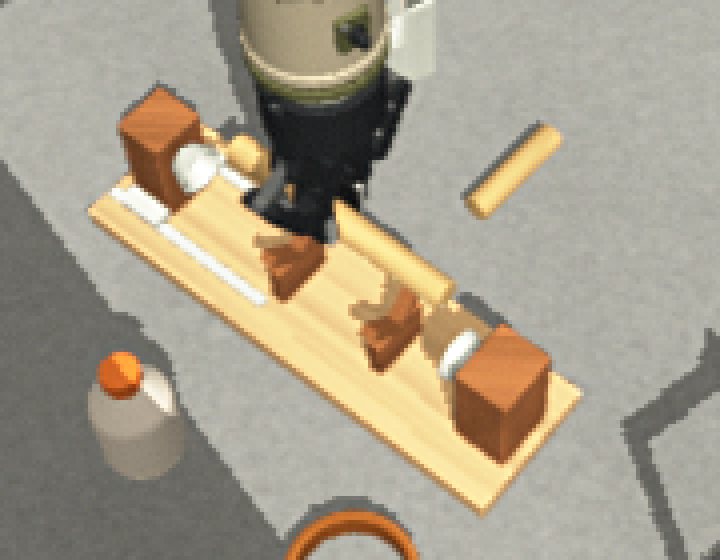

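The rod is level in the gripper above the rests: ends at crop px (245,155) and (435,285), clear of both cups. Lowering it.

Request:
drive_tool(
  rows=[0,0,0,0.6,0,0,0,0,0.6,0,0,0,0,0.6,0,0,0,0,0.6,0,0,0,0,0.5,0,0,0,0,0.3,0,0,0,0,0.2,0,0,0,0,0,0,0,0,0,0,0],
)

```text
clock: 13.15
tcp_pos: [0.6276, -0.0464, 0.0682]
eef_rot: [2.189, 2.252, 0.001]
force: [1.1, -0.6, 0.4]
finger_gap: 0.233
gripper_force: 49.4
```

Request:
drive_tool(
  rows=[0,0,0,0.08,0,0,0,0,0,0,0.45,0,0,0,0,0.45,0,0,0,0,0.45,0,0,0,0,0.45,0,0,0,0,0.45,0,0,-0.3,0,0.45,0,0,-0.7,0,0.45,0,0,-1,0,0.45,0,0,-1,0,1,0,0,-1,0,1,-1,0,-0.5,0,1,-1,0,0,0,1,-1,0,0,0,1,-1,0,0,0,1,-1,0,0,0,1,-1,0,0,0],
)

```text
clock: 14.57
tcp_pos: [0.63, -0.1676, 0.1571]
eef_rot: [-2.19, -2.252, 0.0]
force: [0.2, 0.9, 0.5]
finger_gap: 0.999
gripper_force: 0.0
```

```bash
python3 - <<'E'
from h import *
s=ctrl.sense();print(s["tcp_pos"],s["eef_rot"],s["clock"])
a=ctrl.camera("scene");b=ctrl.camera("top")
for c,k in((a,"s"),(b,"t")):
  for n in("rod_center","tail_block","tail_cup","head_cup"):
    print(k,n,[(d["p"],d["xyz"]) for d in ctrl.landmark_of(c,n)[:2]])
  for d in ctrl.regions_of(c,"rod")[:2]:
        ys,xs=np.nonzero(d["pixels"])
        W=np.array([ray(c,(x,y),.08)[:2] for x,y in zip(xs,ys)],np.float32);print(d["p"],len(xs),cv2.minAreaRect(W))
E
```

```text
[ 0.63004909 -0.16756534  0.15706305] [-2.19010601e+00 -2.25226706e+00  2.23748769e-04] 14.5667
s rod_center [(0.87, [0.2379, -0.2795, 0.0109]), (0.71, [0.6275, -0.0473, 0.0747])]
s tail_block [(0.65, [0.6332, -0.2123, 0.083]), (0.44, [0.4317, -0.215, 0.0038])]
s tail_cup [(0.77, [0.6285, -0.1766, 0.0735])]
s head_cup [(0.67, [0.6221, 0.0513, 0.0791])]
0.88 335 ((0.28453880548477173, -0.2377736121416092), (0.031233221292495728, 0.17165455222129822), 40.66331481933594)
0.76 487 ((0.6304141879081726, -0.0458899587392807), (0.02430403232574463, 0.18441510200500488), 1.2290807962417603)
t rod_center []
t tail_block [(0.63, [0.629, -0.2138, 0.0847]), (0.45, [0.6272, -0.0465, 0.077])]
t tail_cup [(0.47, [0.6304, -0.1765, 0.0742])]
t head_cup [(0.95, [0.6229, 0.0492, 0.0759])]
0.78 668 ((0.6266339421272278, -0.04715745151042938), (0.026979615911841393, 0.18092700839042664), 1.6030417680740356)
0.28 188 ((0.6138033270835876, -0.22048334777355194), (0.029056955128908157, 0.06858154386281967), 73.23973846435547)
```

The rod lies in the rests. Now gripping the tailstock.

Request:
drive_tool(
  rows=[1,-0.8,0,0,0,1,-0.8,0.05,0,0,1,-0.67,0,0.3,0,1,0,0,0.7,0,1,0,0,0.9,0,1,0,0,0.9,0,1,0,0,0.9,0,1,0,0,0.6,0,1,0,0,0.25,0,1,0,0,0,0,0.3,0,0,0,0,0.3,0,0,0,0,0.3,0,0,0,0,0.3,0,0,0,0,0.3,0,0,0,0],
  newtons=40,
)

```text
clock: 16.42
tcp_pos: [0.6325, -0.2121, 0.0668]
eef_rot: [2.19, 2.252, -0.0]
force: [-2.7, 1.4, 6.2]
finger_gap: 0.51
gripper_force: 42.2
```

Request:
drive_tool(
  rows=[0.3,0.2,0,0,0,0.3,0.4,0,0,0,0.3,0.4,0,0,0,0.3,0.4,0,0,0,0.3,0.4,0,0,0,0.3,0.4,0,0,0,0.3,0.4,0,0,0,0.3,0.2,0,0,0,0.3,0.2,0,0,0,0.3,0.1,0,0,0,0.3,0,0,0,0],
)

```text
clock: 17.33
tcp_pos: [0.6308, -0.1507, 0.0668]
eef_rot: [2.189, 2.251, -0.001]
force: [-2.6, -1.7, 6.3]
finger_gap: 0.512
gripper_force: 42.2
```

Request:
drive_tool(
  rows=[0.3,0.1,0,0,0,0.3,0.1,0,0,0,0.3,0.1,0,0,0,0.3,0.1,0,0,0,0.3,0.1,0,0,0,0.3,0,0,0,0],
)

```text
clock: 17.83
tcp_pos: [0.6305, -0.1411, 0.0668]
eef_rot: [2.19, 2.25, -0.001]
force: [-3.4, -2.0, 6.7]
finger_gap: 0.51
gripper_force: 42.3
```

```bash
python3 - <<'E'
from h import *
s=ctrl.sense();print(s["tcp_pos"],s["force"],s["clock"])
E
```

```text
[ 0.63047892 -0.1411099   0.06675316] [-3.35875014 -1.96745407  6.70179038] 17.8333
```

Request:
drive_tool(
  rows=[0.3,0.05,0,0,0,0.3,0.05,0,0,0,0.3,0,0,0,0],
)

```text
clock: 18.08
tcp_pos: [0.6304, -0.1397, 0.0667]
eef_rot: [2.19, 2.25, -0.002]
force: [-3.0, -4.2, 6.8]
finger_gap: 0.511
gripper_force: 42.3
```

Request:
drive_tool(
  rows=[0.3,0.05,0,0,0,0.3,0.05,0,0,0,0.3,0,0,0,0],
)

```text
clock: 18.33
tcp_pos: [0.6304, -0.1391, 0.0668]
eef_rot: [2.19, 2.248, -0.004]
force: [-2.8, -8.3, 6.2]
finger_gap: 0.514
gripper_force: 42.3
```

Request:
drive_tool(
  rows=[0.3,0.05,0,0,0,0.3,0.05,0,0,0,0.3,0,0,0,0],
)

```text
clock: 18.58
tcp_pos: [0.6304, -0.1386, 0.0667]
eef_rot: [2.19, 2.247, -0.005]
force: [-1.3, -12.3, 5.8]
finger_gap: 0.512
gripper_force: 42.3
```

Request:
drive_tool(
  rows=[0.3,0.05,0,0,0,0.3,0.05,0,0,0,0.3,0,0,0,0,0.3,0,0,0,0],
)

```text
clock: 18.92
tcp_pos: [0.6304, -0.1382, 0.0667]
eef_rot: [2.191, 2.245, -0.007]
force: [-1.1, -15.9, 5.6]
finger_gap: 0.51
gripper_force: 42.3
```

```bash
python3 - <<'E'
from h import *
a=ctrl.camera("scene");b=ctrl.camera("top")
for c,k in((a,"s"),(b,"t")):
  for n in("rod_center","tail_cup"):
    print(k,n,[(d["p"],d["xyz"]) for d in ctrl.landmark_of(c,n)[:2]])
A=cv2.resize(a["color"][170:310,160:340,::-1],(720,560),interpolation=3);cv2.imwrite("pics/c3.png",A)
E
```

```text
s rod_center [(0.86, [0.6284, -0.0305, 0.0758]), (0.72, [0.626, -0.0266, 0.0758])]
s tail_cup [(0.73, [0.6263, -0.1018, 0.0755]), (0.59, [0.429, -0.2142, 0.1597])]
t rod_center [(0.76, [0.625, -0.0267, 0.0791]), (0.17, [0.4534, -0.0338, -0.004])]
t tail_cup [(0.6, [0.6299, -0.1023, 0.0718]), (0.57, [0.6257, -0.0256, 0.0639])]
```

View pics/c3.png

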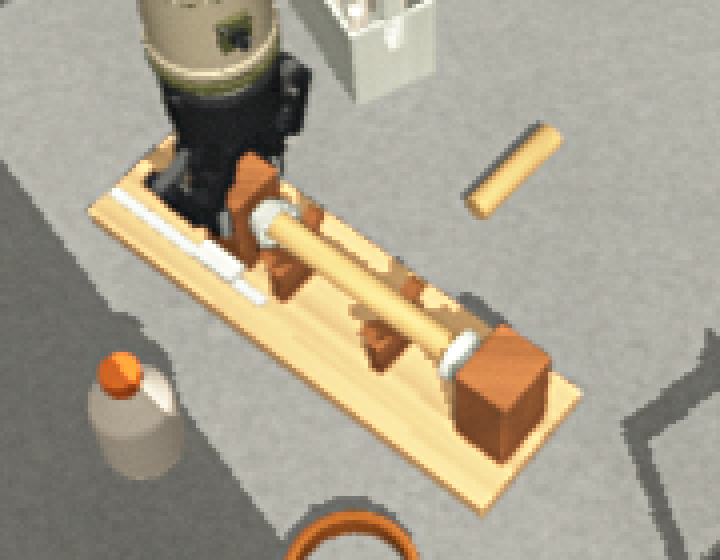

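The rod's ends sit in both cups, at crop px (270,225) and (460,355), and the resistance has risen to 16 N. One last small push, then release and rise.

Request:
drive_tool(
  rows=[0.3,0.08,0,0,0,0.3,0,0,0,0,0.3,-0.1,0,0,0,0.3,-0.1,0,0,0,1,0,0,0,0,1,0,0,0,0,1,0,0,0,0,1,0,0,0,0,1,0,0,-0.5,0,1,0,0,-1,0,1,0,0,-1,0,1,0,0,-1,0,1,0,0,-1,0,1,0,0,-1,0,1,0,0,-1,0,1,0,0,-1,0],
)

```text
clock: 20.55
tcp_pos: [0.6302, -0.1339, 0.2175]
eef_rot: [2.189, 2.253, 0.0]
force: [-0.2, -0.2, -0.9]
finger_gap: 1.004
gripper_force: 0.0
```

```bash
python3 - <<'E'
from h import *
s=ctrl.sense();print(s["tcp_pos"],s["eef_rot"],s["clock"])
a=ctrl.camera("scene");b=ctrl.camera("top")
for c,k in((a,"s"),(b,"t")):
  for n in("rod_center","tail_cup","tail_block","caddy_bar"):
    print(k,n,[(d["p"],d["xyz"]) for d in ctrl.landmark_of(c,n)[:2]])
# bar: dark reddish pixels near the handle
for c,k,(x0,x1,y0,y1) in((a,"s",(225,275,125,175)),(b,"t",(330,392,215,265))):
    h=c["color"][y0:y1,x0:x1].astype(int); m=((h[:,:,0]-h[:,:,2]>20)&(h[:,:,0]<150)).astype(np.uint8)
    n,l,st,_=cv2.connectedComponentsWithStats(m); i=1+st[1:,4].argmax(); ys,xs=np.nonzero(l==i)
    W=np.array([ray(c,(x+x0,y+y0),.163)[:2] for x,y in zip(xs,ys)],np.float32);V=np.linalg.svd(W-W.mean(0),full_matrices=False)[2][0]
    print(k,len(xs),xs.mean()+x0,ys.mean()+y0,cv2.minAreaRect(W),np.degrees(np.arctan2(V[1],V[0]))%180)
A=a["color"][120:200,210:300,::-1];B=b["color"][210:270,320:400,::-1]
cv2.imwrite("pics/c4.png",np.hstack([cv2.resize(A,(400,356),interpolation=3),cv2.resize(B,(400,356),interpolation=3)]))
E
```

```text
[ 0.63019305 -0.13391645  0.21746963] [2.18947738e+00 2.25287620e+00 4.28929966e-04] 20.55
s rod_center [(0.96, [0.6305, -0.0283, 0.0729]), (0.62, [0.236, -0.2797, 0.011])]
s tail_cup [(0.85, [0.6284, -0.1017, 0.0765]), (0.29, [0.6276, -0.0235, 0.0763])]
s tail_block [(0.82, [0.6312, -0.1381, 0.086]), (0.19, [0.4057, 0.389, 0.0006])]
s caddy_bar [(0.57, [0.4302, -0.2144, 0.1595]), (0.48, [0.5019, -0.4188, 0.0006])]
t rod_center [(0.69, [0.6078, 0.3086, 0.0003]), (0.65, [0.6278, -0.0287, 0.0765])]
t tail_cup [(0.9, [0.6307, -0.1036, 0.0712]), (0.69, [0.6228, -0.0235, 0.0733])]
t tail_block [(0.86, [0.63, -0.139, 0.085])]
t caddy_bar [(0.78, [0.4312, -0.2136, 0.1557]), (0.37, [0.6302, -0.0445, -0.0])]
s 199 247.81909547738692 148.29145728643215 ((0.4415907859802246, -0.19933579862117767), (0.1594349592924118, 0.0328017883002758), 58.390995025634766) 59.665127
t 453 369.0110375275938 256.158940397351 ((0.38495758175849915, -0.23825477063655853), (0.06936689466238022, 0.04404395446181297), 89.8804702758789) 93.71666
```

View pics/c4.png

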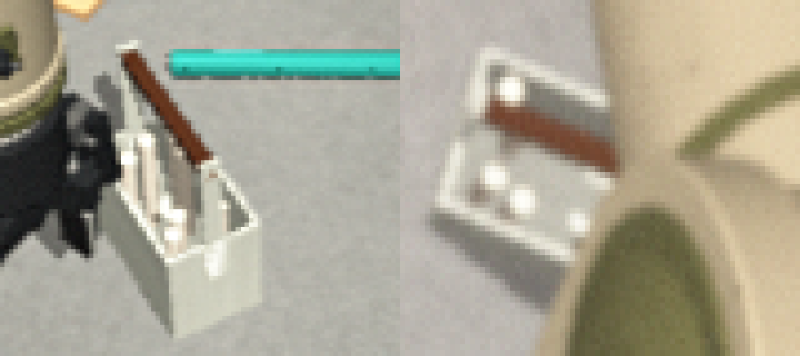

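Left crop: the bar runs from (125,55) to (205,160) in the scene view. In the right crop the arm partly hides it. I'll use the unoccluded first top picture for the bar's direction.

```bash
python3 - <<'E'
from h import *
np.set_printoptions(precision=4,suppress=True)
a=ctrl.camera("scene");b=ctrl.camera("top")
def bar(img,x0,x1,y0,y1):
    h=img[y0:y1,x0:x1].astype(int); m=((h[:,:,0]-h[:,:,2]>25)&(h[:,:,0]<140)).astype(np.uint8)
    n,l,st,_=cv2.connectedComponentsWithStats(m); i=1+st[1:,4].argmax(); ys,xs=np.nonzero(l==i)
    p=np.c_[xs+x0,ys+y0].astype(float); c=p.mean(0);V=np.linalg.svd(p-c,full_matrices=False)[2][0]; t=(p-c)@V
    e=[c+V*t.min(),c+V*t.max()]; return sorted(e,key=lambda q:q[0]),len(xs)
ea,na=bar(cv2.imread("pics/s0.png")[:,:,::-1],228,275,122,165)
eb,nb=bar(cv2.imread("pics/t0.png")[:,:,::-1],330,392,218,255)
print(ea,na,eb,nb)
# scene-left end = -y end ; top-left end = +y end
X=tri(a,ea[0],b,eb[1]);Y=tri(a,ea[1],b,eb[0]);print(X,Y,(X+Y)/2,np.linalg.norm(Y-X),np.degrees(np.arctan2(*(Y-X)[1::-1])))
for c,e in((a,ea),(b,eb)):
    q=[ray(c,u,.161) for u in e];d=q[0]-q[1];print((q[0]+q[1])/2,np.linalg.norm(d),np.degrees(np.arctan2(d[1],d[0]))%180)
E
```

```text
[array([238.234 , 131.1451]), array([255.1623, 155.5803])] 135 [array([337.4048, 227.8613]), array([381.8338, 243.6543])] 241
[ 0.4103 -0.2696  0.1658] [ 0.4478 -0.1677  0.1647] [ 0.4291 -0.2186  0.1653] 0.10856562534807764 69.78112842834778
[ 0.4271 -0.2233  0.161 ] 0.10960475807397409 69.30421462732332
[ 0.4289 -0.2184  0.161 ] 0.10926720202421888 70.02706253664385
```

Request:
drive_tool(
  rows=[1,-0.45,-0.9,0,0,1,-0.45,-0.9,0,0,1,-0.45,-0.9,0,0,1,-0.45,-0.9,0,0,1,-0.45,-0.9,0,0,1,-0.45,-0.9,0,0,1,-0.45,-0.9,0,0,1,-0.45,-0.9,0,0,1,-0.45,-0.9,0,0,1,-0.45,-0.9,0,0,1,-0.45,-0.9,0,0,1,-0.45,-0.9,0,0,1,0,0,0,1,1,0,0,0,1,1,0,0,0,1,1,0,0,0,1,1,0,0,0,1,1,0,0,0,0.43,1,0,0,0,0],
  newtons=80,
)

```text
clock: 22.73
tcp_pos: [0.4175, -0.2482, 0.2157]
eef_rot: [-2.576, -1.798, 0.0]
force: [-0.0, -0.0, 1.2]
finger_gap: 0.998
gripper_force: 0.0
```

```bash
python3 - <<'E'
from h import *
s=ctrl.sense();print(s["tcp_pos"],s["eef_rot"],s["clock"],s["qpos"])
E
```

```text
[ 0.41750996 -0.24824532  0.21567721] [-2.57629875e+00 -1.79782397e+00  2.73400114e-04] 22.7333 [ 0.7489018   0.3652763  -0.4319314   2.1328995   0.23778934  0.68849359
 -0.19495656]
```

Pose is as planned (φ ≈ 69.8°). Lowering and gripping.

Request:
drive_tool(
  rows=[1,0,0,0.8,0,1,0,0,0.8,0,1,0,0,0.8,0,1,0,0,0.8,0,1,0,0,0.5,0,1,0,0,0,0,0,0,0,0,0,0,0,0,0,0,0,0,0,0,0,0,0,0,0,0,0,0,0,0,0,0,0,0,0,0],
)

```text
clock: 23.73
tcp_pos: [0.4176, -0.2485, 0.1421]
eef_rot: [2.575, 1.799, 0.0]
force: [-1.8, 0.1, 1.1]
finger_gap: 0.144
gripper_force: 0.2
```

Request:
drive_tool(
  rows=[0,0,0,-0.1,0,0,0,0,-0.2,0,0,0,0,-0.2,0,0,0,0,-0.2,0,0,0,0,0,0],
)

```text
clock: 24.15
tcp_pos: [0.4177, -0.2485, 0.1565]
eef_rot: [2.575, 1.799, 0.001]
force: [0.9, 0.6, -1.7]
finger_gap: 0.122
gripper_force: 78.0
```

```bash
python3 - <<'E'
from h import *
s=ctrl.sense();print(s["tcp_pos"],s["force"],s["ft_torque"],s["clock"])
a=ctrl.camera("scene")
print([(d["p"],d["xyz"]) for d in ctrl.landmark_of(a,"caddy_bar")[:1]+ctrl.landmark_of(a,"caddy")[:1]])
A=a["color"][110:210,200:325,::-1]
cv2.imwrite("pics/c5.png",cv2.resize(A,(750,600),interpolation=3))
E
```

```text
[ 0.41774366 -0.24851069  0.1565446 ] [ 0.88054399  0.62594089 -1.71168325] [-0.09231818  0.01175086  0.02681713] 24.15
[(0.76, [0.4288, -0.2172, 0.1702]), (0.46, [0.6282, -0.0457, 0.0794])]
```

View pics/c5.png

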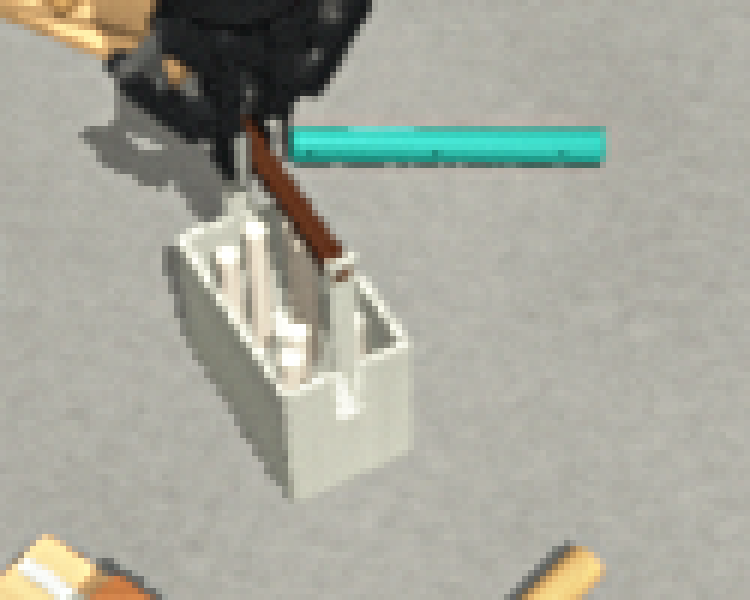

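Left side of the crop: the caddy has lifted level, bar from (250,120) to (345,270), and the weight is carried. Now raise and turn, then carry it toward the hook at a steady pace.

Request:
drive_tool(
  rows=[0,0,0,-0.2,0,0,0,0,-0.4,0,0,0,0,-0.5,0,0,0,0,-0.5,0,0,0,0,-0.5,0,0,0,0,-0.5,-0.2,0,0,0,-0.4,-0.4,0,0,0,-0.3,-0.5,0,0,0,-0.15,-0.5,0,0,0,0,-0.5,0,0,0,0,-0.5,0,0,0,0,-0.4,0,0,0,0,-0.4,0,0,0,0,-0.2,0,0,0,0,0],
)

```text
clock: 25.55
tcp_pos: [0.4174, -0.2484, 0.2249]
eef_rot: [2.329, 2.109, -0.0]
force: [-0.2, 0.3, -1.3]
finger_gap: 0.114
gripper_force: 78.0
```

Request:
drive_tool(
  rows=[0,0.2,0,0,0,0,0.4,0.05,0,0,0,0.6,0.1,0,0,0,0.8,0.1,0,0,0,0.8,0.1,0,0,0,0.8,0.1,0,0,0,0.8,0.1,0,0,0,0.8,0.1,0,0,0,0.8,0.1,0,0,0,0.8,0.1,0,0,0,0.8,0.1,0,0,0,0.8,0,0,0,0,0.8,0,0,0,0,0.8,0,0,0,0,0.8,0,0,0,0,0.8,0,0,0,0,0.8,0,0,0,0,0.8,0,0,0,0,0.8,0,0,0,0,0.8,0,0,0],
)

```text
clock: 27.22
tcp_pos: [0.4655, 0.0459, 0.2247]
eef_rot: [-2.329, -2.108, 0.0]
force: [0.8, 0.4, -2.0]
finger_gap: 0.124
gripper_force: 78.0
```

Request:
drive_tool(
  rows=[0,0.8,0,0,0,0,0.8,0,0,0,0,0.8,0,0,0,0,0.8,0,0,0,0,0.8,0,0,0,0,0.8,0,0,0,0,0.8,0,0,0,0,0.8,0,0,0,0,0.8,0,0,0,0,0.8,0,0,0,0,0.8,0,0,0,0,0.8,0,0,0,0,0.8,0,0,0,0,0.6,0,0,0,0,0.5,0,0,0,0,0.3,0,0,0,0,0.2,0,0,0,0,0,0,0,0,0,0,0,0,0],
)

```text
clock: 28.8
tcp_pos: [0.4897, 0.2825, 0.2246]
eef_rot: [2.33, 2.107, -0.001]
force: [-0.2, -0.6, -2.8]
finger_gap: 0.12
gripper_force: 78.0
```

```bash
python3 - <<'E'
from h import *
s=ctrl.sense();print(s["tcp_pos"],s["eef_rot"],s["force"],s["clock"])
a=ctrl.camera("scene");b=ctrl.camera("top")
for c,k in((a,"s"),(b,"t")):
  for n in("caddy_bar","caddy","hook_seat","stand"):
    print(k,n,[(d["p"],d["xyz"]) for d in ctrl.landmark_of(c,n)[:2]])
A=cv2.resize(a["color"][220:370,300:450,::-1],(400,400),interpolation=3);B=cv2.resize(b["color"][110:260,90:240,::-1],(400,400),interpolation=3)
cv2.imwrite("pics/c6.png",np.hstack([A,B]))
E
```

```text
[0.4897106  0.28254511 0.22455864] [ 2.32975562e+00  2.10722299e+00 -1.02775299e-03] [-0.17437106 -0.60890688 -2.8010957 ] 28.8
s caddy_bar [(0.64, [0.4918, 0.3184, 0.2396])]
s caddy [(0.67, [0.4939, 0.3194, 0.0812]), (0.63, [0.6256, -0.1028, 0.0761])]
s hook_seat [(0.95, [0.5807, 0.3114, 0.2026])]
s stand [(0.87, [0.6095, 0.3085, 0.001])]
t caddy_bar []
t caddy []
t hook_seat [(0.8, [0.5836, 0.3096, 0.197])]
t stand [(0.72, [0.6259, -0.0275, 0.0653]), (0.7, [0.6098, 0.3094, 0.0024])]
```

View pics/c6.png

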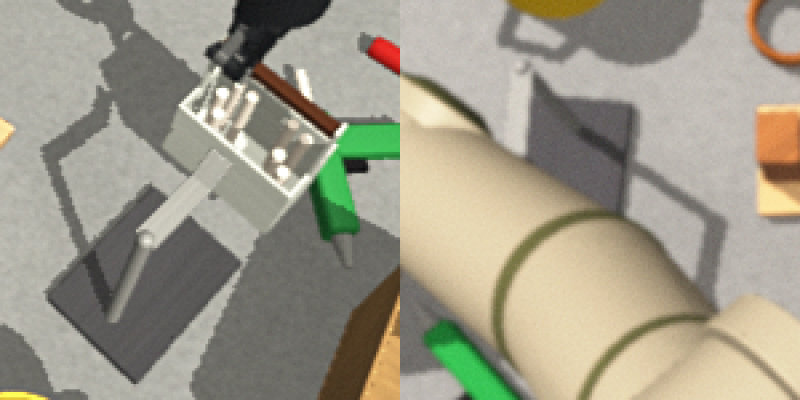

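The caddy hangs level in front of the hook: left crop shows the box rim around (255,130), hook tip at (225,155) and post top at (145,240). The bar sits about 1 cm above the tip. Moving in along the hook axis.

Request:
drive_tool(
  rows=[0,0,0.15,0,0,0,0.02,0.3,0,0,0,0.02,0.4,0,0,0,0.02,0.45,0,0,0,0.02,0.45,0,0,0,0,0.45,0,0,0,0,0.45,0,0,0,0,0.45,0,0,0,0,0.45,0,0,0,0,0.4,0,0,0,0,0.3,0,0,0,0,0.2,0,0,0,0,0.1,0,0,0,0,0,0,0],
)

```text
clock: 30.47
tcp_pos: [0.5807, 0.2755, 0.2246]
eef_rot: [-2.33, -2.108, 0.0]
force: [0.2, 0.5, -2.8]
finger_gap: 0.118
gripper_force: 78.0
```

```bash
python3 - <<'E'
from h import *
s=ctrl.sense();print(s["tcp_pos"],s["eef_rot"],s["force"],s["clock"])
a=ctrl.camera("scene");b=ctrl.camera("top")
for c,k in((a,"s"),(b,"t")):
  for n in("caddy_bar","caddy","hook_seat"):
    print(k,n,[(d["p"],d["xyz"]) for d in ctrl.landmark_of(c,n)[:1]])
A=cv2.resize(a["color"][240:360,310:430,::-1],(400,400),interpolation=3);B=cv2.resize(b["color"][110:230,80:200,::-1],(400,400),interpolation=3)
cv2.imwrite("pics/c7.png",np.hstack([A,B]))
E
```

```text
[0.580701   0.27553445 0.22459226] [-2.32967908e+00 -2.10751206e+00  2.60183433e-04] [ 0.2241546   0.52100658 -2.83830895] 30.4667
s caddy_bar [(0.82, [0.5836, 0.3108, 0.2402])]
s caddy [(0.55, [0.5835, 0.3112, 0.0874])]
s hook_seat [(0.83, [0.5821, 0.3111, 0.202])]
t caddy_bar []
t caddy []
t hook_seat []
```

View pics/c7.png

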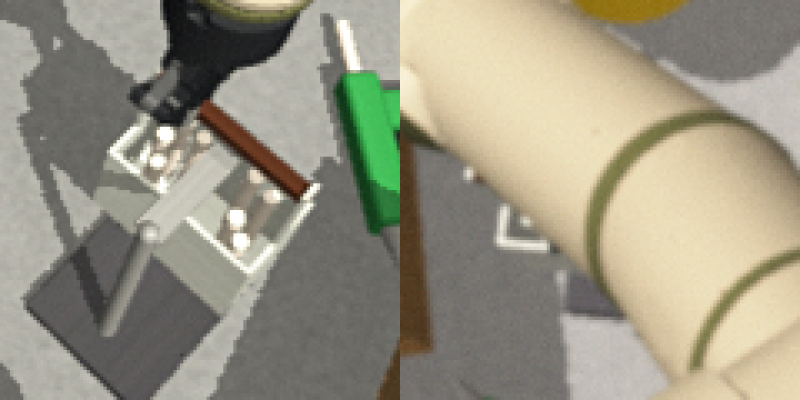

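The bar (crop px (205,110) to (310,190)) is directly over the seat, with the strap passing through the handle opening, and the network agrees to within 2 mm. Lowering.

Request:
drive_tool(
  rows=[0,0,0,0.2,0,0,0,0,0.3,0,0,0,0,0.3,0,0,0,0,0.3,0,0,0,0,0.2,0,0,0,0,0.15,0,0,0,0,0.1,0,0,0,0,0.05,0,0,0,0,0,0],
)

```text
clock: 31.62
tcp_pos: [0.583, 0.2762, 0.1941]
eef_rot: [2.33, 2.105, 0.008]
force: [4.1, -1.8, 6.7]
finger_gap: 0.12
gripper_force: 79.4
```

The tip's inner curve is pushing the bar toward +x, so the seat must be a few mm further in. Adjusting.

Request:
drive_tool(
  rows=[0,0,0,-0.2,0,0,0,0.1,-0.05,0,0,0,0.15,0,0,0,0,0,0,0,0,0,0,0.1,0,0,0,0,0.1,0,0,0,0,0,0],
)

```text
clock: 32.2
tcp_pos: [0.5852, 0.275, 0.193]
eef_rot: [-2.329, -2.108, 0.001]
force: [0.5, -0.2, -0.4]
finger_gap: 0.123
gripper_force: 78.3
```

Request:
drive_tool(
  rows=[0,0,0,0.1,0,0,0,0,0,0],
)

```text
clock: 32.37
tcp_pos: [0.5859, 0.2753, 0.1918]
eef_rot: [2.33, 2.107, 0.002]
force: [1.5, 1.0, 1.2]
finger_gap: 0.12
gripper_force: 78.6
```

```bash
python3 - <<'E'
from h import *
s=ctrl.sense();print(s["tcp_pos"],s["force"],s["ft_torque"],s["clock"])
a=ctrl.camera("scene")
for n in("caddy_bar","caddy","hook_seat"): print(n,[(d["p"],d["xyz"]) for d in ctrl.landmark_of(a,n)[:1]])
E
```

```text
[0.58592699 0.27531446 0.19176358] [1.52617575 1.00691939 1.22619374] [-0.05905475 -0.39715804 -0.06698375] 32.3667
caddy_bar [(0.92, [0.5878, 0.3088, 0.205])]
caddy [(0.95, [0.5889, 0.3129, 0.0506])]
hook_seat [(0.83, [0.583, 0.3105, 0.2011])]
```

Request:
drive_tool(
  rows=[0,0,0.05,0,0,0,0,0,0,0,0.25,0,0,0,0,0.45,0,0,0,0,0.45,0,0,0,0,0.45,0,0,0,0,0.45,0,0,0,0,0.45,0,0,0,0,0.45,0,0,0,0,0.45,0,0,0,0],
)

```text
clock: 33.4
tcp_pos: [0.5864, 0.275, 0.1917]
eef_rot: [-2.329, -2.108, 0.0]
force: [0.2, -0.5, -0.3]
finger_gap: 0.448
gripper_force: 0.0
```

```bash
python3 - <<'E'
from h import *
s=ctrl.sense();print(s["tcp_pos"],s["force"],s["finger_gap"],s["clock"])
a=ctrl.camera("scene")
for n in("caddy_bar","caddy","hook_seat"): print(n,[(d["p"],d["xyz"]) for d in ctrl.landmark_of(a,n)[:1]])
E
```

```text
[0.58638481 0.27503232 0.19169682] [ 0.24969257 -0.50590608 -0.33335029] 0.4482376527281262 33.4
caddy_bar [(0.8, [0.5903, 0.3124, 0.2074])]
caddy [(0.55, [0.5893, 0.3092, 0.0513])]
hook_seat [(0.57, [0.5817, 0.3098, 0.2001])]
```

Hanging free. Rising straight up, then backing away.

Request:
drive_tool(
  rows=[0.45,0,0,-0.2,0,0.45,0,0,-0.3,0,0.45,0,0,-0.5,0,0.45,0,0,-0.8,0,0.45,0,0,-1,0,0.45,0,0,-1,0,0.45,0,0,-1,0,0.45,-0.5,-0.5,-0.5,0,0.45,-1,-1,0,0,0.45,-1,-1,0,0,0.45,-1,-1,0,0,0.45,-1,-1,0,0,0.45,-1,0,0,0,0.45,-1,0,0,0,0.45,-1,0,0,0,0.45,-1,0,0,0,0.45,-1,0,0,0,0.45,0,0,0,0],
)

```text
clock: 35.1
tcp_pos: [0.4776, 0.0912, 0.2984]
eef_rot: [2.332, 2.102, -0.002]
force: [0.7, -0.5, 0.0]
finger_gap: 0.453
gripper_force: 0.0
```

Request:
drive_tool(
  rows=[0.45,0,0,0,0,0.45,0,0,0,0,0.45,0,0,0,0,0.45,0,0,0,0,0.45,0,0,0,0,0.45,0,0,0,0,0.45,0,0,0,0,0.45,0,0,0,0,0.45,0,0,0,0,0.45,0,0,0,0,0.45,0,0,0,0,0.45,0,0,0,0,0.45,0,0,0,0,0.45,0,0,0,0,0.45,0,0,0,0,0.45,0,0,0,0,0.45,0,0,0,0,0.45,0,0,0,0,0.45,0,0,0,0,0.45,0,0,0,0],
)

```text
clock: 36.77
tcp_pos: [0.4779, 0.0949, 0.2977]
eef_rot: [-2.329, -2.108, 0.0]
force: [0.5, -0.6, -0.5]
finger_gap: 0.452
gripper_force: 0.0
```

```bash
python3 - <<'E'
from h import *
s=ctrl.sense();print(s["tcp_pos"],s["clock"])
a=ctrl.camera("scene");b=ctrl.camera("top")
for c in(a,b):
  for n in("caddy_bar","caddy","rod_center","tail_cup"): print(n,[(d["p"],d["xyz"]) for d in ctrl.landmark_of(c,n)[:2]])
c2=ctrl.camera("scene"); d=cv2.absdiff(a["color"],c2["color"])[260:350,320:420];print("diff",d.mean(),d.max())
cv2.imwrite("pics/c8.png",cv2.resize(a["color"][180:360,180:420,::-1],(800,600),interpolation=3))
E
```

```text
[0.47794223 0.09493067 0.29768098] 36.7667
caddy_bar [(0.96, [0.5889, 0.3102, 0.2041]), (0.37, [0.6247, -0.0439, 0.0755])]
caddy [(0.63, [0.5907, 0.3108, 0.0499])]
rod_center [(0.72, [0.2388, -0.2801, 0.0113]), (0.65, [0.6269, -0.0266, 0.0756])]
tail_cup [(0.84, [0.6264, -0.1025, 0.0752]), (0.68, [0.6246, -0.0288, 0.0636])]
caddy_bar [(0.69, [0.5893, 0.3115, 0.2061])]
caddy [(0.94, [0.5941, 0.3075, 0.0455])]
rod_center [(0.82, [0.6282, -0.0259, 0.0749]), (0.62, [0.2337, -0.2818, 0.007])]
tail_cup [(0.94, [0.6304, -0.1028, 0.0753]), (0.55, [0.5881, 0.3062, 0.0457])]
diff 1.6195555555555556 34
```

View pics/c8.png

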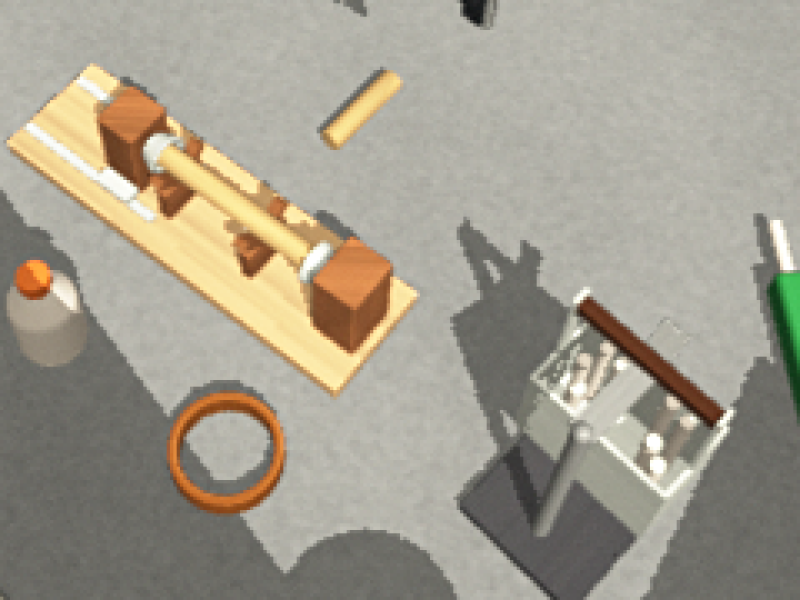

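The last view shows the rod held in both cups, at (165,155) and (315,262). The caddy hangs level on the hook by the middle of its bar, (580,300) to (720,420), and the bystanders are unmoved. A short settle, then I'll hand in.

Request:
drive_tool(
  rows=[0.45,0,0,0,0,0.45,0,0,0,0,0.45,0,0,0,0,0.45,0,0,0,0,0.45,0,0,0,0,0.45,0,0,0,0,0.45,0,0,0,0,0.45,0,0,0,0,0.45,0,0,0,0,0.45,0,0,0,0,0.45,0,0,0,0,0.45,0,0,0,0,0.45,0,0,0,0,0.45,0,0,0,0,0.45,0,0,0,0,0.45,0,0,0,0,0.45,0,0,0,0,0.45,0,0,0,0,0.45,0,0,0,0,0.45,0,0,0,0],
)

```text
clock: 38.98
tcp_pos: [0.4779, 0.0949, 0.2977]
eef_rot: [-2.329, -2.108, 0.0]
force: [0.2, -0.4, -0.5]
finger_gap: 0.445
gripper_force: 0.0
```

```bash
python3 -c "
from h import *
print(ctrl.finish_job())"
```

```text
the job is handed in; nothing more can be done
None
```

The job is handed in at about 39 s: the rod is seated in both cup centres, and the caddy hangs about level by the middle of its handle on the hook; the hand-in returned no verdict.

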